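# Run the basket mould out over the bench end and hold the board down

### The arm

A 6-joint arm with a two-finger parallel gripper is mounted at the origin on the work surface. World frame = base frame: x ahead of the robot, y to its left, z up, the work surface at z = 0. Lengths are in m, angles in rad, forces in N, time in s.
With the tool pointing down it reaches from about 0.3 to 0.875 m from the base axis. Payload 6.4 kg.
Tool frame: the origin (TCP) lies at the very end of the fingers, on their centre line; the grasp point (between the pads) lies 19 mm behind it; z points along the fingers, y is the direction in which the jaws open and shut (so a half turn about z gives the same grasp; the last joint's range is limited). The gripper opens to 88 mm and grips with 3 to 60 N. Pads are 18 mm wide; open, the fingers measure 123 mm over their backs; the gripper's body (75 mm by 187 mm) begins 45 mm behind the grasp point.
Start: joints at [-1.351, 0.181, 1.607, -0, 1.354, -0.206], TCP at [0.238, -0.524, 0.239] pointing down, gripper open.
Joint ranges: [-2.99, 2.99], [-0.89, 2.07], [0.3, 2.58], [-1.14, 4.28], [0, 2.63], [-3.12, 3.12]. Speed limits (rad/s): [2.57, 2.57, 3.01, 3.14, 3.14, 3.14].

### API

Orientations are given as [roll, pitch, yaw] about the fixed x, y, z axes, in that order (R = Rz(yaw) Ry(pitch) Rx(roll)).
In Python, from rig import * gives the robot as it stands.
- The arm moves only by the tool arm_command, never from a script. Its argument "targets" is a list that holds one entry, the list of rows, each a list of 5 numbers: the finger opening in m, from 0 to 0.0881, then the shift along the world's x, y, z in m, then the turn about the world's z in rad. In form: [[[gripper, x, y, z, roll], ...]]. A call has 1 to 10 rows; each row is the pose to reach, as a shift and turn from the pose commanded when the call began; what a row does not reach only later rows make up. A row lasts 1/12 s, in which the tool goes at most 41.7 mm and 7.16 degrees, less where a joint would pass 70% of its speed; a pose out of reach is approached as far as the arm can. A call with a gripper value outside its range is refused whole. The fingers move at their own pace and stop on an object; "newtons" is the grip in N (left out, the last holds). Time passes only in rows, so rows that repeat a pose let the fingers close. It gives the time, the measured TCP pose, the force and the opening at its end, in the units of the state.
- state(): the state, without advancing time (a new reading comes with each control period).
- grab_frame(name): name is "scene" or "side" or "wrist"; returns the picture (420x560x3 uint8, blue, green, red); there is no depth.
- calibration(name): a dict with "vfov" (degrees; the focal length in pixels is half the picture's height over the tangent of half this angle, whatever the lens; pixels are square), "cx", "cy" (the principal point, pixels), "dist_coeffs" ([k1, k2, p1, p2, k3] as OpenCV has them; the pictures are not rectified), "R" (3x3) and "t" (3): a world point X has camera coordinates R X + t. Camera axes: x right, y down, z forward; pixel columns grow to the right and rows downward; lengths in m; the calibration is good to about 2 mm. A picture is of the moment at which its call begins: read the wrist's pose just before it. calibration takes no time and is no camera call; for the wrist camera it gives the pose at the moment of the call.
- hand_in(): hands the job in, once; it reports no verdict.
Trained networks look in the newest picture that a camera, given by its name, has taken for a name from the list of things; names that differ only in an ending like _2 or _b are one class to them, and where a whole thing is asked for, a point or a joint stands for the part that bears it (a point fixed in the world has none). Each returns a list of dicts, best first, with "conf" (0 to 1); they miss things now and then, are a little off and sometimes report something else, mostly with a low value. They report only what shows in the picture. A call takes as long as a camera call. They do not tell look-alikes from the thing itself.
- silhouettes(camera, name): "region" (420x560 bool, what is visible of it) and "rect" ([centre column, centre row, width, height] in pixels, round what is visible of it).
The state is a dict: "time": time; "q": joint angles; "qd": joint speeds; "joint_torque": joint torques, N m; "ee_pos": TCP position; "eef_rot": TCP orientation; "ft_force": force on the tool from outside, world axes, zero at the start; "wrist_torque": the same for the moment, N m; "opening": opening from 0.0 (shut) to 1.0 (fully open).
Only numpy, scipy, OpenCV 4.12 (cv2) and the standard library are available. Lean on these libraries where they do the work, as an engineer would, in place of code of your own. Each camera call takes 0.05 s, during which the arm holds its last target.

### The job

Take the lap board by its cleat and slide it out along the bench block, the basket mould riding upright in its place, until the board's outer end is level with the tip of the steel pointer, the board flat on the block, square to the block's end and roughly along its middle. So far out the board would tip off, so finish while still holding it down with the gripper, and do not let go. Slide the board without lifting or tipping it, and leave the gauge and the other things on the table alone.

Things in the scene. Friction and masses are not known exactly. Their poses are not given: they have to be found in the camera images.
- block: low bench block of brown wood, fixed to the table: 320 long (its x) by 220 wide (its y) by 90 high, flat top at 90. Origin: centre of its underside, on the table. Its x axis is the outward direction: the board is to run out over its +x end, at x = 160. It lies across the robot's front, its x axis pointing to the robot's right (world -y), give or take 0.3 rad
- board: loose plywood lap board lying on the block: 340 long (x) by 140 wide (y) by 15 thick, 0.5 kg, with a cleat (wooden bar to hold it by) across its top near the inner end. Origin: centre of its underside; +x to its outer end, where the mould stands. Starts up to 0.18 rad askew, overhanging 0 to 50; ends overhanging 180 to 225, where it tips unless held (up to about 10 N down at the cleat)
- board_cleat (a point): middle of the top face of the cleat, 140 inward of the board's middle and 35 above the board's top face (50 above its underside). The cleat is 22 thick along the board's x, 110 long along the board's y and 35 tall, with 19 of bare board between it and the inner end; it can be gripped from above, fingers closing along the board's x
- board_end (a point): middle of the upper edge of the board's outer end (board x = 170, z = 15); the board's axes
- board_seat (a point): point on the board's top face, 100 outward of its middle, at about which the mould stands (its start is up to 20 from it); the mould's place
- mould: turned wooden basket mould, a rounded dome with three woven bands round its foot: foot 95 across, 77 high, 0.17 to 0.33 kg, standing loose on the board's outer half. Origin: centre of its underside; z up
- gauge_tip (a point): tip of the steel pointer of the gauge, 101 above the table, about at the board's height, beside the board's path on the side away from the robot, 105 to 120 from the block's middle line. Its x axis is the block's x: the board's outer end is to come level with it along that direction, while passing beside it
- gauge: gauge fixed to the table past the block's outer end: a wooden post 115 high on a foot 60 by 50, with a pointer that reaches 80 from the post's middle towards the board's path. Origin: on the table below the pointer's tip; axes as the block's. Not to be touched
- jar: glass jar with a copper lid, 68 across and 90 high, origin at the centre of its underside; a bystander
- screwdriver: screwdriver lying on the table, its origin about its middle, underside; a bystander
- tape: roll of green tape, 72 across and 22 high, lying flat, origin at the centre of its underside; a bystander
There are look-alikes about, which are no part of the job. Leave any turquoise look-alike of the mould alone.

How it is judged:
At the end, for the whole second after the job is handed in: board end within 8 mm of the pointer tip along the block, within 0.09 rad of square and 50 mm of its middle line, tilt under 0.025 rad, resting on the block, still, held by the fingers (over 1 N), off the gauge; mould upright within 45 mm of its place on the board, not touched (x of board_end in the frame of gauge_tip between -0.008 and 0.008 m and angle between the x axis of board and the x axis of block, either way round below 0.09 rad and y of board_end in the frame of block between -0.05 and 0.05 m and angle between board's own z axis and vertical below 0.025 rad and contact force between board and block above 0.5 N and contact force between the fingers and board above 1 N and contact force between board and gauge below 0.1 N and linear speed of board below 0.015 m/s and distance between mould and board_seat below 0.045 m and angle between mould's own z axis and vertical below 0.1 rad and contact force between mould and board above 0.2 N and contact force between the fingers and mould below 0.1 N); the arm keeps its last pose, push and grip.
It fails at once if the board is tipped (angle between board's own z axis and vertical above 0.12 rad).
It fails at once if the board is lifted off the block (height (world z) of board above 0.115 m).
It fails at once if the mould topples (angle between mould's own z axis and vertical above 0.35 rad).
It fails at once if the gauge is struck (contact force between anything else and gauge above 3 N).
It fails at once if a bystander is disturbed (distance of any of jar, screwdriver, tape from where it was at the start of the episode above 0.03 m).
It also fails if it takes over 35 s, if anything falls off the work surface, if the arm or the gripper's body presses on something with over 40 N, if the wrist force passes 120 N, or if a joint passes its speed limit or range.

## Working session

There is one attempt and no reset: what is moved stays moved. The work goes in short steps, Python scripts to look and compute and a tool call to move; the robot and the scene stay as the last step left them, time stands still between calls to the robot, and variables do not carry over. Pictures are saved under pics/ and viewed, and the job is handed in when it is done.

Besides the shell and the picture viewer there is one more tool, called after ">>>" by a JSON object that holds its "api" and its "payload", one argument or row to a line. arm_command: Moves the arm, as the interface text tells. Its arguments: {"type":"object","properties":{"targets":{"type":"array","items":{"type":"array","items":{"type":"array","items":{"type":"number"}}}},"newtons":{"type":"number"}},"required":["targets"]}

```bash
ls; mkdir -p pics; python3 - <<'E'
from rig import *
import cv2
s=state();print(s)
for n in ["scene","side","wrist"]:
    im=grab_frame(n);cv2.imwrite(f"pics/{n}0.png",im)
    c=calibration(n);print(n,c)
E
```

```text
pics
{'time': 0.0, 'q': array([-1.35130616e+00,  1.81519944e-01,  1.60796075e+00, -1.93169022e-05,
        1.35381972e+00, -2.06333336e-01]), 'qd': array([ 1.43916550e-03,  1.31924737e-04, -2.35565126e-03, -9.78996718e-05,
        2.54787808e-04,  7.47082941e-04]), 'joint_torque': array([-1.74117220e-03, -4.33874452e+01, -3.41845465e+01,  7.01637799e-02,
        3.86259856e-02, -1.49019434e-04]), 'ee_pos': array([ 0.23739265, -0.52313445,  0.23784485]), 'eef_rot': array([-3.13991725e+00, -3.31416638e-04,  4.25827401e-01]), 'ft_force': array([ 0.22605534, -0.29169524,  0.23981708]), 'wrist_torque': array([-0.03649324, -0.02142032,  0.03894724]), 'opening': 0.9985273379266495}
scene {'vfov': 42.94593260224941, 'cx': 274.4597399626947, 'cy': 213.7923981082297, 'dist_coeffs': array([0.0600019, 0.       , 0.       , 0.       , 0.       ]), 'R': array([[ 0.19043611,  0.9816986 ,  0.00139632],
       [ 0.5402936 , -0.1036218 , -0.83507206],
       [-0.81964438,  0.1597823 , -0.5501388 ]]), 't': array([-0.1045447 , -0.1889444 ,  2.03294137])}
side {'vfov': 53.209021703803565, 'cx': 272.69183350417006, 'cy': 205.41518555611782, 'dist_coeffs': array([-0.13000269,  0.        ,  0.        ,  0.        ,  0.        ]), 'R': array([[-0.95325788, -0.30184709, -0.01370197],
       [-0.13990154,  0.48110555, -0.86542764],
       [ 0.26781891, -0.8230588 , -0.50084653]]), 't': array([0.48836363, 0.16624583, 0.88580981])}
wrist {'vfov': 71.04476898493478, 'cx': 278.18482242422107, 'cy': 214.01963720832842, 'dist_coeffs': array([-0.05567495,  0.        ,  0.        ,  0.        ,  0.        ]), 'R': array([[ 4.13931232e-01, -9.10307915e-01, -6.58990212e-04],
       [-8.78559078e-01, -3.99683851e-01,  2.61508635e-01],
       [-2.38316769e-01, -1.07667630e-01, -9.65200911e-01]]), 't': array([-0.5739103 , -0.03624891,  0.38812132])}
```

View pics/scene0.png

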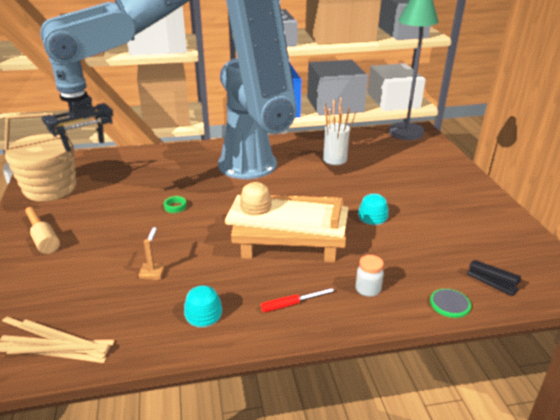

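View pics/side0.png

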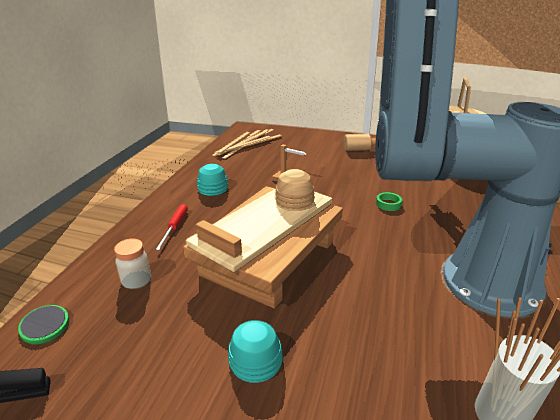

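View pics/wrist0.png

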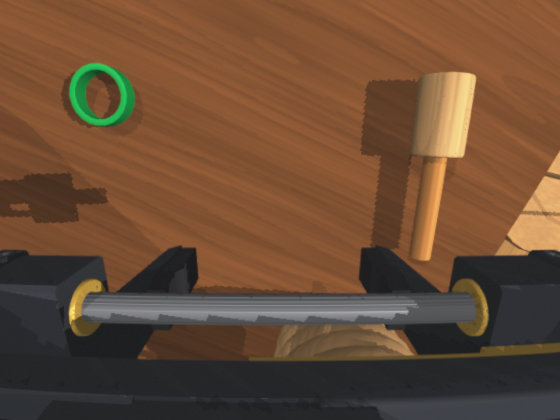

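The mould that rides on the board is the brown wooden one, at scene (256,198). The turquoise domes at scene (374,208) and (203,305) are look-alikes. The gauge post is at scene (150,255). Next I'll enlarge the crops and get silhouettes.

```bash
python3 - <<'E'
from rig import *
import cv2,numpy as np
for n,(x0,y0,x1,y1) in {"scene":(120,170,360,290),"side":(170,130,360,320)}.items():
    im=cv2.imread(f"pics/{n}0.png")[y0:y1,x0:x1]
    k=min(800/(x1-x0),600/(y1-y0));cv2.imwrite(f"pics/{n}0c.png",cv2.resize(im,None,fx=k,fy=k,interpolation=cv2.INTER_CUBIC));print(n,k)
S={}
for n in ["scene","side"]:
    for o in ["block","board","gauge","mould","gauge_tip","board_cleat"]:
        try: r=silhouettes(n,o)
        except Exception as e: print(o,e);continue
        print(n,o,[(round(d['conf'],2),np.round(d['rect']).tolist(),int(d['region'].sum())) for d in r][:4])
        if r: S[n+"_"+o]=r[0]['region']
np.savez("s0.npz",**S)
print(state()['time'])
E
```

```text
scene 3.3333333333333335
side 3.1578947368421053
scene block [(0.81, [290.0, 227.0, 114.0, 66.0], 2217)]
scene board [(0.62, [288.0, 215.0, 122.0, 39.0], 2983)]
scene gauge [(0.87, [154.0, 255.0, 24.0, 51.0], 576)]
scene mould [(0.91, [373.0, 207.0, 31.0, 28.0], 722), (0.8, [257.0, 203.0, 33.0, 34.0], 895), (0.62, [204.0, 306.0, 40.0, 43.0], 1301)]
scene gauge_tip [(0.85, [152.0, 254.0, 24.0, 53.0], 545), (0.51, [283.0, 303.0, 44.0, 20.0], 335)]
scene board_cleat [(0.73, [288.0, 217.0, 121.0, 42.0], 2935)]
side block [(0.8, [263.0, 248.0, 164.0, 118.0], 5294)]
side board [(0.95, [258.0, 230.0, 146.0, 83.0], 5063)]
side gauge [(0.59, [290.0, 165.0, 29.0, 36.0], 271)]
side mould [(0.97, [257.0, 351.0, 52.0, 64.0], 2717), (0.71, [212.0, 182.0, 36.0, 30.0], 813), (0.69, [294.0, 189.0, 42.0, 41.0], 1369)]
side gauge_tip [(0.51, [291.0, 164.0, 35.0, 37.0], 264)]
side board_cleat [(0.67, [132.0, 265.0, 33.0, 51.0], 1380), (0.61, [259.0, 231.0, 146.0, 80.0], 5188)]
0.75
```

View pics/scene0c.png

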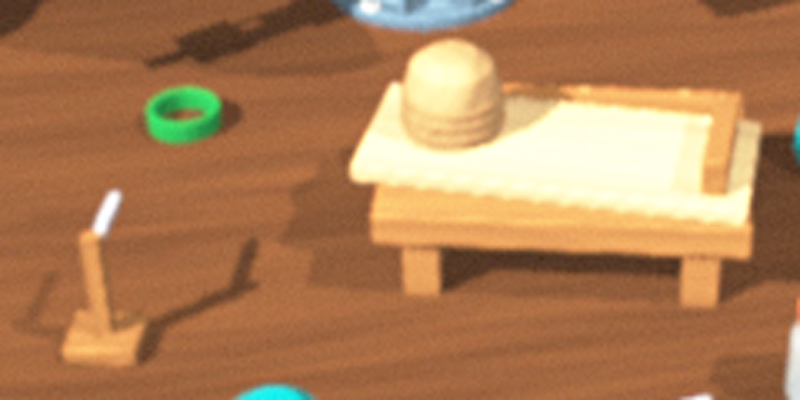

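View pics/side0c.png

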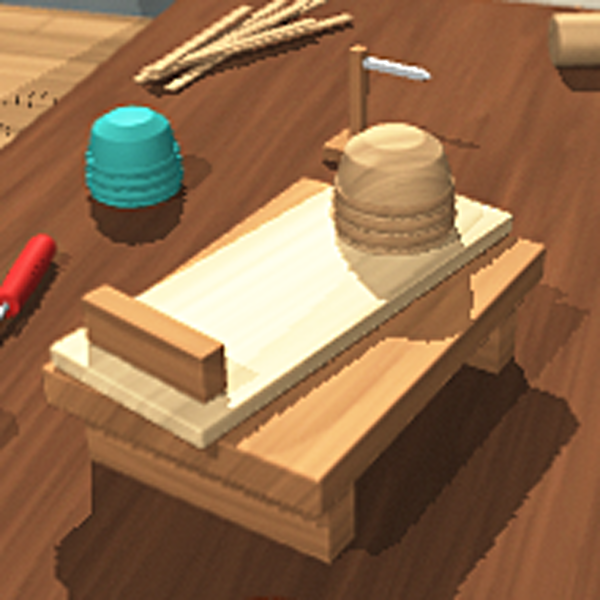

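```bash
cat > h.py <<'E'
import numpy as np,cv2
from scipy.optimize import least_squares
def proj(c,P,h=420):
    f=h/2/np.tan(np.radians(c['vfov'])/2)
    K=np.array([[f,0,c['cx']],[0,f,c['cy']],[0,0,1.]])
    return cv2.projectPoints(np.atleast_2d(np.array(P,float)),cv2.Rodrigues(np.array(c['R']))[0],np.array(c['t'],float),K,np.array(c['dist_coeffs'],float))[0].reshape(-1,2)
def body(p,P,z):
    x,y,a=p;P=np.atleast_2d(np.array(P,float));c,s=np.cos(a),np.sin(a)
    return np.c_[x+c*P[:,0]-s*P[:,1],y+s*P[:,0]+c*P[:,1],z+P[:,2]]
def fit(obs,z,p0):
    # obs: list of (calib, pts, pix)
    f=lambda p:np.concatenate([(proj(c,body(p,P,z))-U).ravel() for c,P,U in obs])
    r=least_squares(f,p0,loss='soft_l1');return r.x,f(r.x).reshape(-1,2)
def tri(obs,x0):
    f=lambda X:np.concatenate([(proj(c,X)-u).ravel() for c,u in obs])
    r=least_squares(f,x0);return r.x,r.fun
E
python3 - <<'E'
from rig import *
from h import *
A,B=calibration("scene"),calibration("side")
sc=lambda p:np.array(p)/3.33333+[120,170]
sd=lambda p:np.array(p)/3.15789+[170,130]
np.set_printoptions(precision=4,suppress=True)
bl,r=fit([(B,[[-.16,-.11,.09],[.16,-.11,.09],[-.16,.11,.09],[.16,.11,.09]],sd([[320,487],[543,247],[45,370],[315,180]])),
 (A,[[-.16,-.11,.09]],sc([[741,95]]))],0,[.5,0,-1.5]);print("block",bl);print(r)
bs=[[-.17,-.07,.015],[-.17,.07,.015],[.17,-.07,.015],[-.129,.055,.05],[-.151,.055,.05],[-.151,-.055,.05],[-.129,-.055,.05]]
bo,r=fit([(B,bs,sd([[203,433],[52,348],[512,214],[108,287],[85,295],[205,348],[225,344]])),
 (A,[[.17,.07,.015],[.17,-.07,.015],[-.17,.07,.015],[-.17,-.07,.015]],sc([[353,166],[395,85],[748,210],[760,122]]))],0.09,[.5,0,-1.5]);print("board",bo);print(r)
t,r=tri([(A,sc([115,192])),(B,sd([429,75]))],[.6,-.3,.1]);print("tip",t,r)
# at z fixed
for c,u in((A,sc([115,192])),(B,sd([429,75]))):
    print(least_squares(lambda p:(proj(c,[p[0],p[1],.101])-u).ravel(),[.6,-.3]).x)
R=lambda a:np.array([[np.cos(a),-np.sin(a)],[np.sin(a),np.cos(a)]])
print("tip in block",R(bl[2]).T@(t[:2]-bl[:2]))
e=body(bo,[[.17,0,.015]],.09)[0]
print("end in block",R(bl[2]).T@(e[:2]-bl[:2]),"yaw rel",bo[2]-bl[2],"cleat",body(bo,[[-.14,0,.05]],.09))
E
```

```text
block [ 0.4995  0.0568 -1.8436]
[[ 0.4091 -0.2364]
 [ 3.9081  0.0721]
 [-0.9399 -0.9332]
 [-1.1022 -1.2268]
 [ 1.1805 -1.7646]]
board [ 0.5143  0.0468 -1.9526]
[[ 0.1848 -0.3766]
 [-0.897  -0.1602]
 [ 0.613  -0.4304]
 [-0.6936 -1.1179]
 [-1.4366  0.8657]
 [-0.3428  3.7446]
 [ 1.3213 -0.2148]
 [-0.5241 -0.3077]
 [-1.1005 -0.9466]
 [-0.0192 -0.362 ]
 [ 0.2273 -0.7042]]
tip [ 0.5132 -0.3361  0.1009] [ 0.036   0.0585  0.0428 -0.0593]
[ 0.5131 -0.3362]
[ 0.5132 -0.3354]
tip in block [0.3747 0.1191]
end in block [ 0.1746 -0.0015] yaw rel -0.10894827897311377 cleat [[0.5665 0.1768 0.14  ]]
```

```bash
cat > ov.py <<'E'
from h import *
def boxl(x0,x1,y0,y1,z0,z1):
    c=[[x,y,z] for x in(x0,x1) for y in(y0,y1) for z in(z0,z1)]
    return [(np.array(a),np.array(b)) for i,a in enumerate(c) for b in c[i+1:] if sum(u!=v for u,v in zip(a,b))==1]
def overlay(im,c,bl,bo,tip,crop,out):
    x0,y0,x1,y1=crop;k=min(800/(x1-x0),600/(y1-y0))
    o=cv2.resize(im[y0:y1,x0:x1],None,fx=k,fy=k,interpolation=cv2.INTER_CUBIC)
    def L(ls,p,z,col):
        for a,b in ls:
            u=(proj(c,body(p,[a,b],z))+.5-[x0,y0])*k
            cv2.line(o,tuple(int(v) for v in u[0]),tuple(int(v) for v in u[1]),col,1,cv2.LINE_AA)
    if bl is not None:L(boxl(-.16,.16,-.11,.11,.09,.0901)[:],bl,0,(255,0,0))
    if bo is not None:
        L(boxl(-.17,.17,-.07,.07,0,.015),bo,.09,(0,0,255));L(boxl(-.151,-.129,-.055,.055,.015,.05),bo,.09,(255,0,255))
    if tip is not None:
        u=(proj(c,tip)[0]+.5-[x0,y0])*k;cv2.circle(o,tuple(int(v) for v in u),4,(0,255,0),1)
    cv2.imwrite(out,o)
E
python3 - <<'E'
from rig import *
from ov import *
bl=[ 0.4995 , 0.0568, -1.8436];bo=[ 0.5143 , 0.0468, -1.9526];tip=[ 0.5132, -0.3361 , 0.1009]
overlay(cv2.imread("pics/scene0.png"),calibration("scene"),bl,bo,tip,(120,170,360,290),"pics/ov_sc.png")
overlay(cv2.imread("pics/side0.png"),calibration("side"),bl,bo,tip,(170,130,360,320),"pics/ov_sd.png")
E
```

```text
(no output)
```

View pics/ov_sc.png

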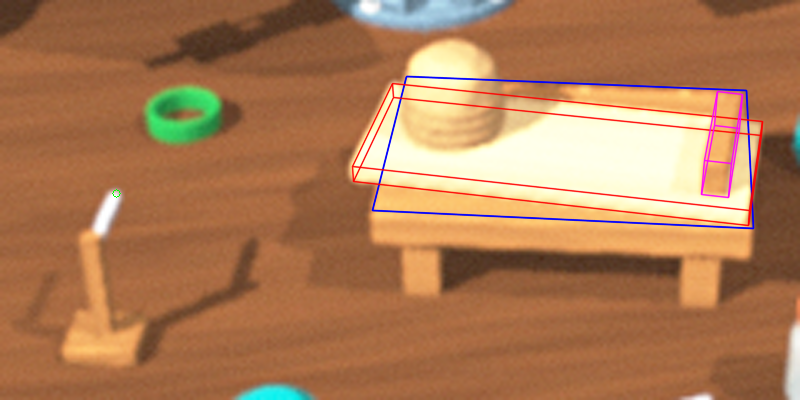

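View pics/ov_sd.png

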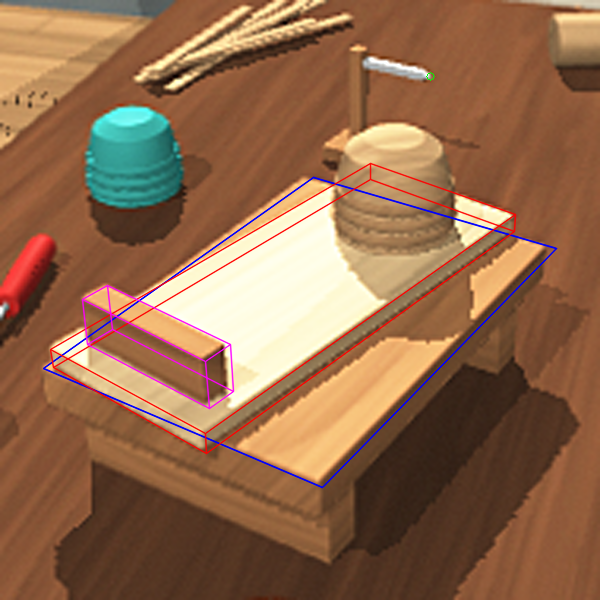

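```bash
python3 - <<'E'
from rig import *
from h import *
A,B=calibration("scene"),calibration("side")
sc=lambda p:np.array(p)/3.33333+[120,170]
sd=lambda p:np.array(p)/3.15789+[170,130]
np.set_printoptions(precision=4,suppress=True)
bp=lambda c,u,z:least_squares(lambda p:(proj(c,[p[0],p[1],z])-u).ravel(),[.6,-.3]).x
for c,a,b in((A,sc([115,192]),sc([97,234])),(B,sd([429,75]),sd([365,64]))):
    p,q=bp(c,a,.101),bp(c,b,.101);d=q-p;print(p,q,np.hypot(*d),"block yaw est",np.arctan2(d[1],d[0])-np.pi/2)
# edges in block: side cam
for n,a,b in(("-y long",[320,487],[543,247]),("+y long",[45,370],[315,180])):
    p,q=bp(B,sd(a),.09),bp(B,sd(b),.09);d=q-p;print(n,p,q,np.hypot(*d),np.arctan2(d[1],d[0]))
p,q=bp(B,sd([320,487]),.09),bp(B,sd([45,370]),.09);d=q-p;print(np.hypot(*d),np.arctan2(d[1],d[0])-np.pi/2)
p,q=bp(A,sc([741,95]),.09),bp(A,sc([752,225]),.09);d=q-p;print(np.hypot(*d),np.arctan2(d[1],d[0])-np.pi/2)
# mould
m,_=0,0
print("mould foot side",bp(B,sd([397,232]),.105),"scene",bp(A,sc([452,133]),.105))
E
```

```text
[ 0.5131 -0.3362] [ 0.5711 -0.3509] 0.05986691436181287 block yaw est -1.8182717620351871
[ 0.5132 -0.3354] [ 0.5788 -0.3447] 0.06630041340554324 block yaw est -1.7116592341211074
-y long [0.4372 0.2414] [ 0.3594 -0.0653] 0.3164437193851804 -1.8190826895537162
+y long [0.645  0.1837] [ 0.5574 -0.1211] 0.31712352809703004 -1.8508825335937507
0.21573908888470697 -1.8416309087653493
0.20612113959550454 -1.8239732515003713
mould foot side [ 0.464  -0.0312] scene [ 0.4824 -0.0438]
```

Both views agree with the fit: block yaw is about -1.84, the board sits 0.11 rad askew, and the tip is at (0.513,-0.336,0.101). I'm moving to above the cleat.

>>> {"api": "arm_command", "payload": {
  "targets": [
    [[0.088,0.165,0.35,0.03,-0.4],[0.088,0.165,0.35,0.03,-0.4],[0.088,0.165,0.35,0.03,-0.4],[0.088,0.165,0.35,0.03,-0.4],[0.088,0.165,0.35,0.03,-0.4],[0.088,0.165,0.35,0.03,-0.4],[0.088,0.165,0.35,0.03,-0.4],[0.088,0.165,0.35,0.03,-0.4],[0.088,0.165,0.35,0.03,-0.4],[0.088,0.165,0.35,0.03,-0.4]]
  ]
}}

```text
time: 1.58
ee_pos: [0.404, -0.1695, 0.2695]
eef_rot: [-3.141, -0.002, 0.029]
ft_force: [-0.2, -1.4, 0.5]
opening: 0.999
```

>>> {"api": "arm_command", "payload": {
  "targets": [
    [[0.088,0.164,0.351,-0.03,-0.407],[0.088,0.164,0.351,-0.03,-0.407],[0.088,0.164,0.351,-0.03,-0.407],[0.088,0.164,0.351,-0.03,-0.407],[0.088,0.164,0.351,-0.03,-0.407],[0.088,0.164,0.351,-0.03,-0.407],[0.088,0.164,0.351,-0.03,-0.407],[0.088,0.164,0.351,-0.03,-0.407],[0.088,0.164,0.351,-0.03,-0.407],[0.088,0.164,0.351,-0.03,-0.407]]
  ]
}}

```text
time: 2.42
ee_pos: [0.5671, 0.1801, 0.2385]
eef_rot: [-3.141, -0.0, -0.38]
ft_force: [0.8, -0.7, 0.7]
opening: 0.996
```

```bash
python3 - <<'E'
from rig import *
from ov import *
s=state();print(s['time'],s['ee_pos'],s['eef_rot'],s['ft_force'],s['q'])
bo=[ 0.5143 , 0.0468, -1.9526]
c=calibration("wrist");im=grab_frame("wrist");overlay(im,c,[.4995,.0568,-1.838],bo,None,(0,0,560,420),"pics/w1.png")
E
```

```text
2.4167 [0.56705903 0.18006569 0.2385178 ] [-3.14115749e+00 -1.76740981e-04 -3.80342443e-01] [ 0.75952904 -0.68736726  0.69809928] [1.07998805e-01 2.24551133e-01 1.55569433e+00 3.08137283e-04
 1.36098696e+00 2.05907341e+00]
```

View pics/w1.png

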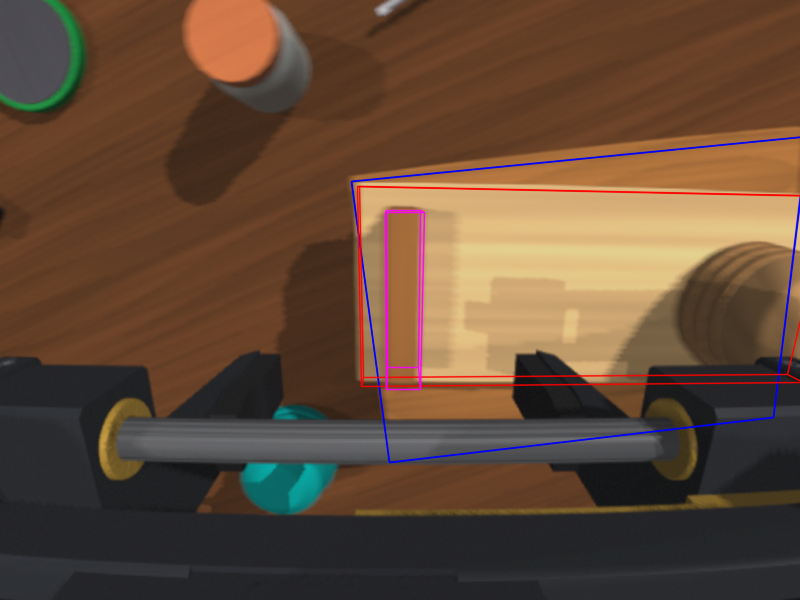

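The model overlays line up with the cleat (wrist view, 405,300) and it sits centred between the fingers. The turquoise dome at (290,455) stays below finger height. I'm descending onto the cleat.

>>> {"api": "arm_command", "payload": {
  "targets": [
    [[0.088,0,0,-0.04,0],[0.088,0,0,-0.08,0],[0.088,0,0,-0.11,0],[0.088,0,0,-0.128,0],[0.088,0,0,-0.128,0],[0.088,0,0,-0.128,0],[0.088,0,0,-0.128,0]]
  ]
}}

```text
time: 3.05
ee_pos: [0.5668, 0.1773, 0.1111]
eef_rot: [-3.141, -0.0, -0.381]
ft_force: [0.4, -0.1, -0.0]
opening: 1.0
```

```bash
python3 - <<'E'
from rig import *
import cv2
cv2.imwrite("pics/w2.png",grab_frame("wrist"));s=state();print(s['time'],s['ee_pos'],s['ft_force'])
E
```

```text
3.1 [0.56698759 0.17731397 0.11144485] [-0.36832553 -1.13326639 -0.27663103]
```

View pics/w2.png

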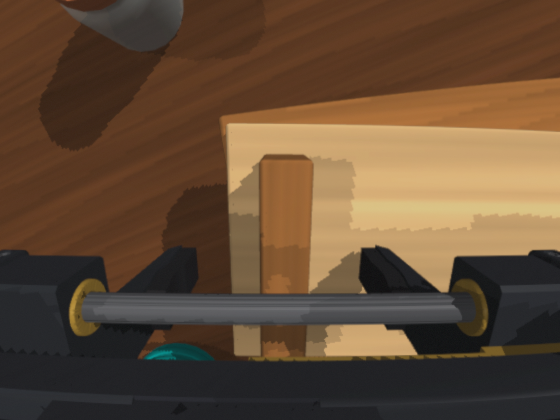

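The cleat (286,240) is between the fingers, so I'm closing.

>>> {"api": "arm_command", "payload": {
  "targets": [
    [[0.03,0,0,0,0],[0.018,0,0,0,0],[0.015,0,0,0,0],[0.015,0,0,0,0],[0.015,0,0,0,0],[0.015,0,0,0,0],[0.015,0,0,0,0],[0.015,0,0,0,0]]
  ],
  "newtons": 40
}}

```text
time: 3.77
ee_pos: [0.5665, 0.1773, 0.1107]
eef_rot: [3.142, 0.0, -0.381]
ft_force: [-0.2, 0.2, 0.0]
opening: 0.42
```

```bash
python3 - <<'E'
from rig import *
from ov import *
s=state();print(s['time'],s['ee_pos'],s['eef_rot'],s['ft_force'],s['wrist_torque'],s['opening']*.0881)
p=s['ee_pos'];yaw=s['eef_rot'][2]-np.pi/2
d=np.array([np.cos(yaw),np.sin(yaw)])
print("board est from grip",p[:2]+.14*d,yaw,"end",p[:2]+.31*d)
for n,cr in(("scene",(120,170,360,290)),("side",(170,130,360,320))):
    overlay(grab_frame(n),calibration(n),None,[*(p[:2]+.14*d),yaw],None,cr,f"pics/{n}3.png")
E
```

```text
3.7667 [0.56647533 0.1773397  0.11067603] [ 3.14155601e+00  9.40594772e-05 -3.81182010e-01] [-0.15488685  0.1611376   0.00178107] [0.07382747 0.04958885 0.0460893 ] 0.03698276657054284
board est from grip [0.51439282 0.04738812] -1.951978336715688 end [ 0.45114978 -0.11041022]
```

View pics/scene3.png

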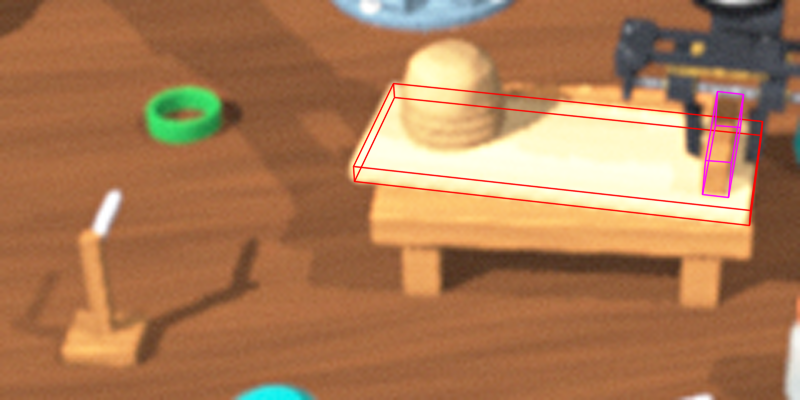

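View pics/side3.png

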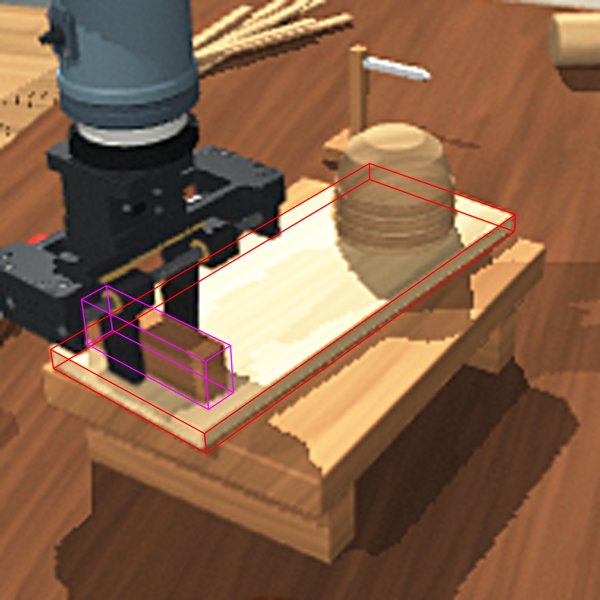

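The opening is still 37 mm, so the fingers are still moving. I'll keep closing.

>>> {"api": "arm_command", "payload": {
  "targets": [
    [[0.015,0,0,0,0],[0.015,0,0,0,0],[0.015,0,0,0,0],[0.015,0,0,0,0],[0.015,0,0,0,0],[0.015,0,0,0,0]]
  ]
}}

```text
time: 4.37
ee_pos: [0.5662, 0.1767, 0.1106]
eef_rot: [3.14, 0.0, -0.382]
ft_force: [-2.4, -5.0, 2.1]
opening: 0.246
```

```bash
python3 - <<'E'
from rig import *
s=state();print(s['time'],s['ee_pos'],s['eef_rot'],s['ft_force'],s['wrist_torque'],s['opening']*.0881)
E
```

```text
4.3667 [0.5662267  0.17671425 0.11063486] [ 3.14040678e+00  4.83951879e-04 -3.81509502e-01] [-2.43358416 -5.02863382  2.12670111] [-0.73802623  0.38278457 -0.1338421 ] 0.021679173731116434
```

```bash
python3 - <<'E'
import numpy as np
for by,bc in((-1.838,(.4995,.0568)),(-1.8436,(.4995,.0568)),(-1.828,(.4995,.0568))):
    x=np.array([np.cos(by),np.sin(by)]);y=np.array([-x[1],x[0]])
    tip=np.array([.5132,-.3361])-bc
    xt=tip@x
    c=np.array(bc)+x*(xt-.31)
    print(xt,tip@y,"cleat target",c,"shift",c-[.5663,.1768],"turn",by+np.pi/2+.3815, "start cleat in block",(np.array([.5663,.1768])-bc)@x,(np.array([.5663,.1768])-bc)@y)
E
```

```text
0.37533987127288554 0.11695332843854313 cleat target [ 0.48224796 -0.00622115] shift [-0.08405204 -0.18302115] turn 0.11429632679489649 start cleat in block -0.1333791227855345 0.03274522262806161
0.3746790507429691 0.11905338690834312 cleat target [ 0.48207336 -0.00548717] shift [-0.08422664 -0.18228717] turn 0.10869632679489666 start cleat in block -0.1335604036946425 0.03199779000062552
0.37649061822797447 0.11319414466445514 cleat target [ 0.4825863  -0.00750341] shift [-0.0837137  -0.18430341] turn 0.1242963267948965 start cleat in block -0.13304500711619885 0.0340773543786867
```

The grip closed at 21.7 mm, which matches the cleat's 22 mm thickness. The slide still needed is (-0.084, -0.183) m with a +0.114 rad turn. I'll go gently, with a light push down.

>>> {"api": "arm_command", "payload": {
  "targets": [
    [[0.015,0,0,-0.001,0],[0.015,-0.0005,-0.001,-0.001,0.001],[0.015,-0.0015,-0.003,-0.001,0.003],[0.015,-0.003,-0.006,-0.001,0.006],[0.015,-0.005,-0.01,-0.001,0.009],[0.015,-0.007,-0.0145,-0.001,0.012],[0.015,-0.009,-0.019,-0.001,0.015],[0.015,-0.011,-0.0235,-0.001,0.018],[0.015,-0.013,-0.028,-0.001,0.021],[0.015,-0.015,-0.0325,-0.001,0.024]]
  ],
  "newtons": 50
}}

```text
time: 5.2
ee_pos: [0.5527, 0.1461, 0.1107]
eef_rot: [-3.138, -0.002, -0.357]
ft_force: [2.1, 5.3, 2.3]
opening: 0.243
```

>>> {"api": "arm_command", "payload": {
  "targets": [
    [[0.015,-0.002,-0.0045,0,0.003],[0.015,-0.004,-0.009,0,0.006],[0.015,-0.006,-0.0135,0,0.009],[0.015,-0.008,-0.018,0,0.012],[0.015,-0.01,-0.0225,0,0.015],[0.015,-0.012,-0.027,0,0.018],[0.015,-0.014,-0.031,0,0.021],[0.015,-0.0155,-0.034,0,0.024],[0.015,-0.0165,-0.036,0,0.026],[0.015,-0.017,-0.037,0,0.026]]
  ]
}}

```text
time: 6.03
ee_pos: [0.5357, 0.109, 0.1106]
eef_rot: [-3.138, -0.003, -0.331]
ft_force: [1.9, 5.6, 2.3]
opening: 0.243
```

```bash
cat > chk.py <<'E'
from rig import *
from ov import *
import sys
def run(tag):
    s=state();print(s['time'],s['ee_pos'],s['eef_rot'],s['ft_force'],s['wrist_torque'],s['opening']*.0881)
    p=s['ee_pos'];yaw=s['eef_rot'][2]-np.pi/2
    d=np.array([np.cos(yaw),np.sin(yaw)])
    for n,cr in(("scene",(120,170,360,290)),("side",(170,130,360,320))):
        im=grab_frame(n);cv2.imwrite(f"pics/{n}{tag}_raw.png",im)
        overlay(im,calibration(n),None,[*(p[:2]+.14*d),yaw],[ 0.5132, -0.3361 , 0.1009],cr,f"pics/{n}{tag}.png")
run(sys.argv[1])
E
python3 chk.py 5
```

```text
6.0333 [0.53574166 0.10896403 0.11063182] [-3.13841192e+00 -2.52338209e-03 -3.30988848e-01] [1.92039838 5.55428827 2.33651113] [ 0.56096796 -0.07499435  0.01210327] 0.021375758938553705
```

View pics/scene5.png

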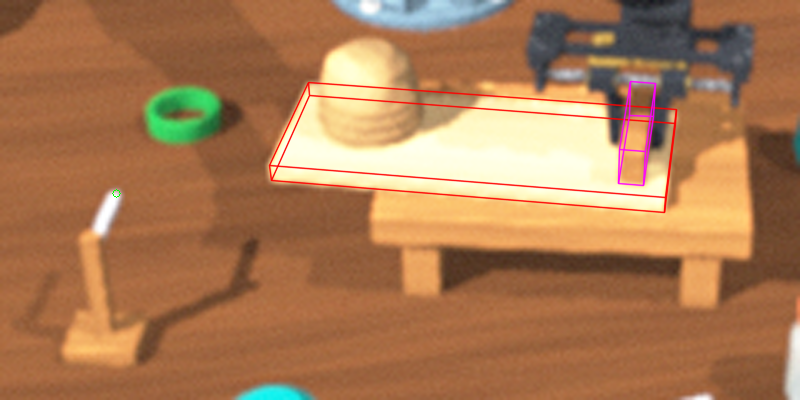

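View pics/side5.png

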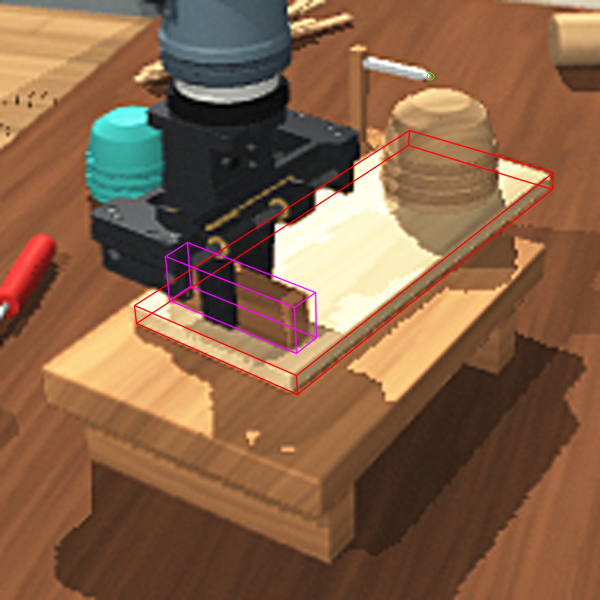

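The grip estimate matches both pictures, with the board outline overlaid exactly and the mould upright. I'll continue.

>>> {"api": "arm_command", "payload": {
  "targets": [
    [[0.015,-0.0005,-0.001,-0.0003,0.001],[0.015,-0.0015,-0.003,-0.0006,0.003],[0.015,-0.0035,-0.007,-0.001,0.006],[0.015,-0.0055,-0.0115,-0.001,0.009],[0.015,-0.0075,-0.016,-0.001,0.012],[0.015,-0.0095,-0.0205,-0.001,0.015],[0.015,-0.0115,-0.025,-0.001,0.018],[0.015,-0.0135,-0.0295,-0.001,0.021],[0.015,-0.0155,-0.034,-0.001,0.024],[0.015,-0.0175,-0.0385,-0.001,0.027]]
  ]
}}

```text
time: 6.97
ee_pos: [0.5193, 0.0707, 0.1106]
eef_rot: [-3.138, -0.005, -0.304]
ft_force: [2.5, 9.3, 7.8]
opening: 0.244
```

>>> {"api": "arm_command", "payload": {
  "targets": [
    [[0.015,-0.002,-0.0045,0,0.003],[0.015,-0.004,-0.009,0,0.006],[0.015,-0.006,-0.0135,-0.0005,0.009],[0.015,-0.008,-0.018,-0.001,0.012],[0.015,-0.01,-0.0225,-0.001,0.015],[0.015,-0.012,-0.027,-0.001,0.018],[0.015,-0.014,-0.031,-0.001,0.021],[0.015,-0.0155,-0.034,-0.001,0.024],[0.015,-0.0165,-0.036,-0.001,0.026],[0.015,-0.017,-0.037,-0.001,0.026]]
  ]
}}

```text
time: 7.8
ee_pos: [0.5035, 0.0337, 0.1106]
eef_rot: [-3.137, -0.007, -0.278]
ft_force: [4.6, 10.0, 14.0]
opening: 0.248
```

```bash
python3 chk.py 6
```

```text
7.8 [0.50345984 0.0337498  0.11059005] [-3.13702607 -0.00721769 -0.27815011] [ 4.55933316  9.98483081 13.97946859] [ 1.31767697 -0.3356035  -0.00192149] 0.02181815015116089
```

View pics/scene6.png

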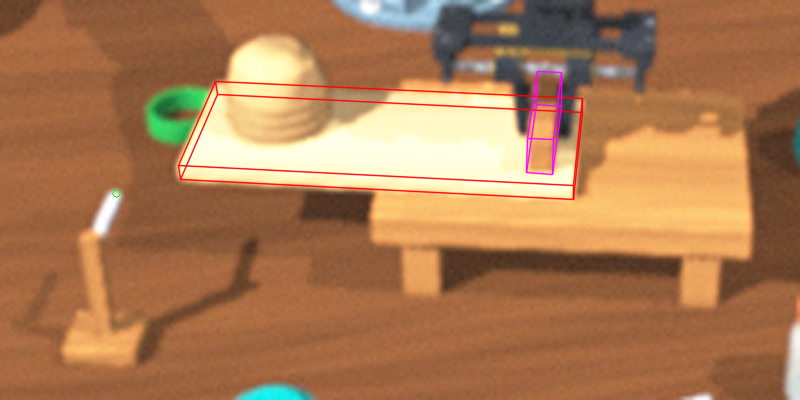

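View pics/side6.png

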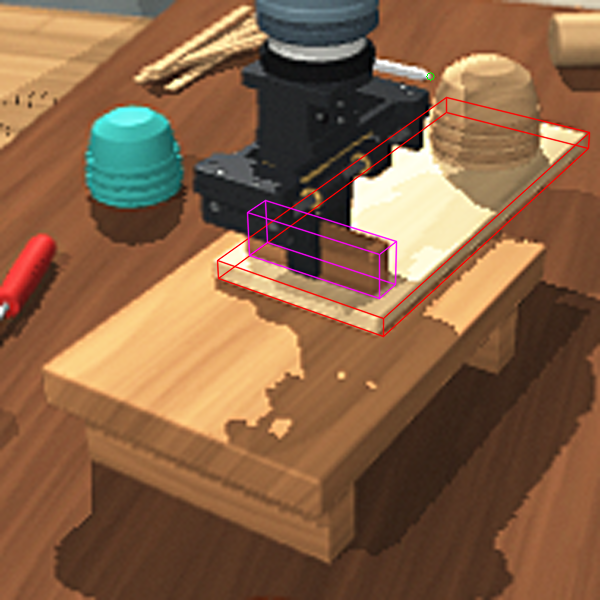

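>>> {"api": "arm_command", "payload": {
  "targets": [
    [[0.015,-0.0005,-0.001,0,0.002],[0.015,-0.0015,-0.003,0,0.004],[0.015,-0.0035,-0.007,0,0.006],[0.015,-0.0055,-0.0115,0,0.008],[0.015,-0.0075,-0.016,0,0.01],[0.015,-0.0095,-0.0205,0,0.011],[0.015,-0.0115,-0.025,0,0.011],[0.015,-0.0135,-0.029,0,0.011],[0.015,-0.0155,-0.032,0,0.011],[0.015,-0.0165,-0.034,0,0.011]]
  ]
}}

```text
time: 8.73
ee_pos: [0.4872, -0.0007, 0.1106]
eef_rot: [-3.138, -0.008, -0.267]
ft_force: [5.4, 10.7, 13.5]
opening: 0.247
```

```bash
python3 chk.py 7; python3 - <<'E'
import cv2
for n,(x0,y0,x1,y1) in {"scene":(140,180,240,250),"side":(280,130,380,205)}.items():
    cv2.imwrite(f"pics/{n}7z.png",cv2.resize(cv2.imread(f"pics/{n}7_raw.png")[y0:y1,x0:x1],None,fx=8,fy=8,interpolation=cv2.INTER_CUBIC))
E
```

```text
8.7333 [ 0.48717811 -0.00072134  0.11062573] [-3.13784266 -0.00799887 -0.26696387] [ 5.36183724 10.6960223  13.52239042] [ 1.31938263 -0.47740102  0.22024708] 0.021768546165052555
```

View pics/scene7.png

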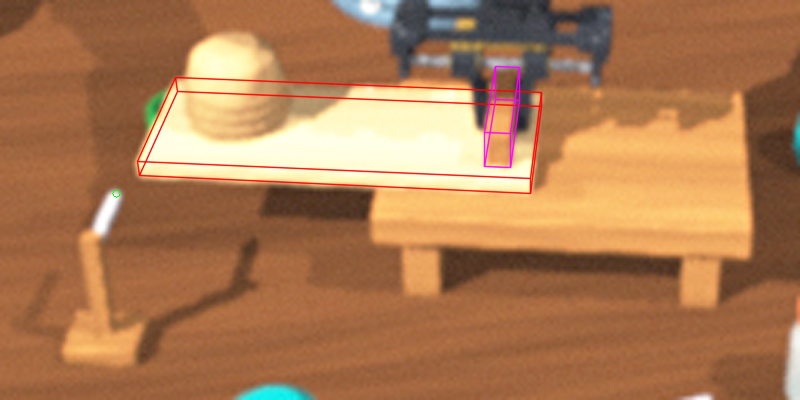

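View pics/scene7z.png

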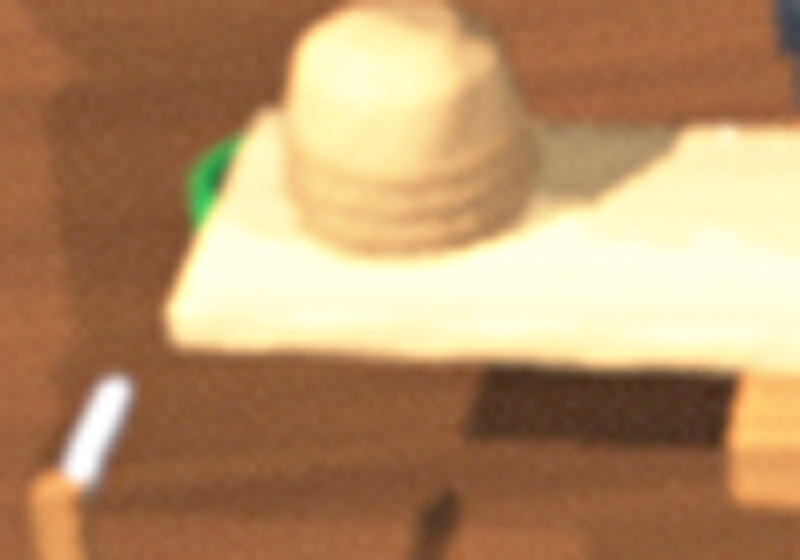

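View pics/side7.png

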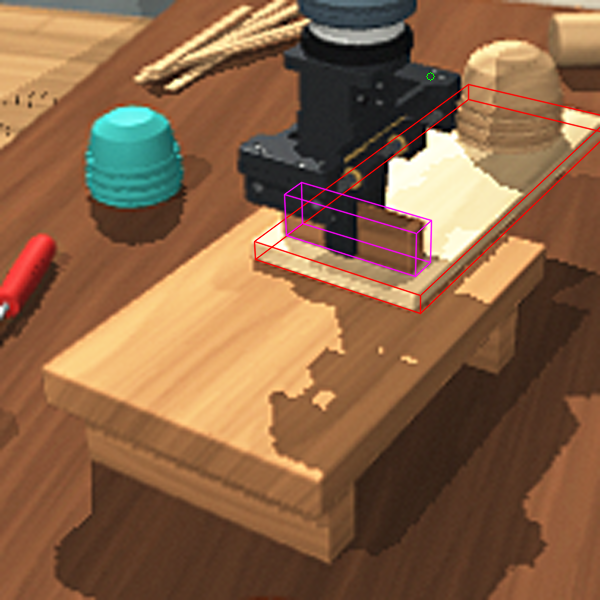

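View pics/side7z.png

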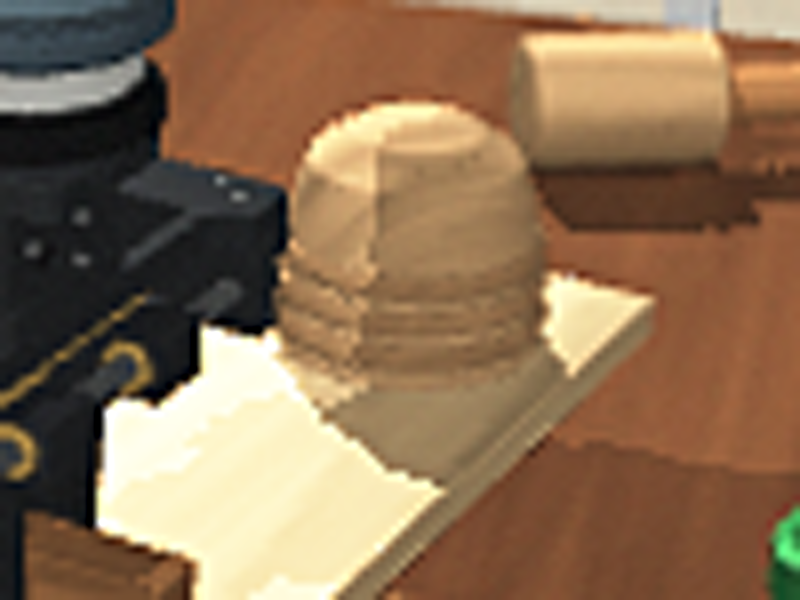

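```bash
python3 - <<'E'
import cv2
x0,y0,x1,y1=225,185,350,250
cv2.imwrite("pics/scene7b.png",cv2.resize(cv2.imread("pics/scene7_raw.png")[y0:y1,x0:x1],None,fx=6.4,fy=6.4,interpolation=cv2.INTER_CUBIC))
x0,y0,x1,y1=180,190,350,290
cv2.imwrite("pics/side7b.png",cv2.resize(cv2.imread("pics/side7_raw.png")[y0:y1,x0:x1],None,fx=4.7,fy=4.7,interpolation=cv2.INTER_CUBIC))
E
```

```text
(no output)
```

View pics/scene7b.png

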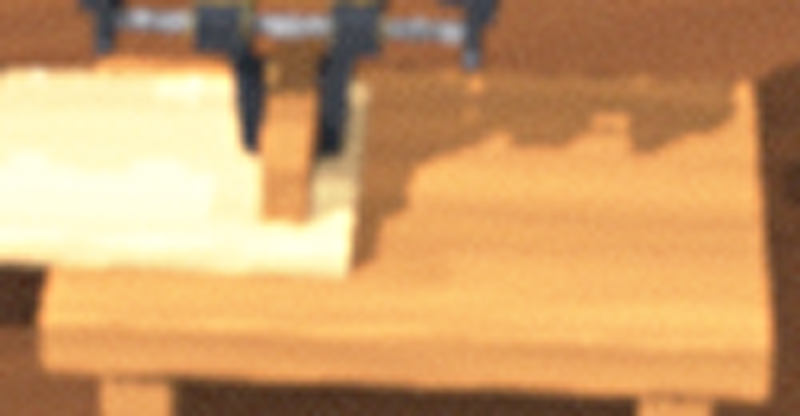

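View pics/side7b.png

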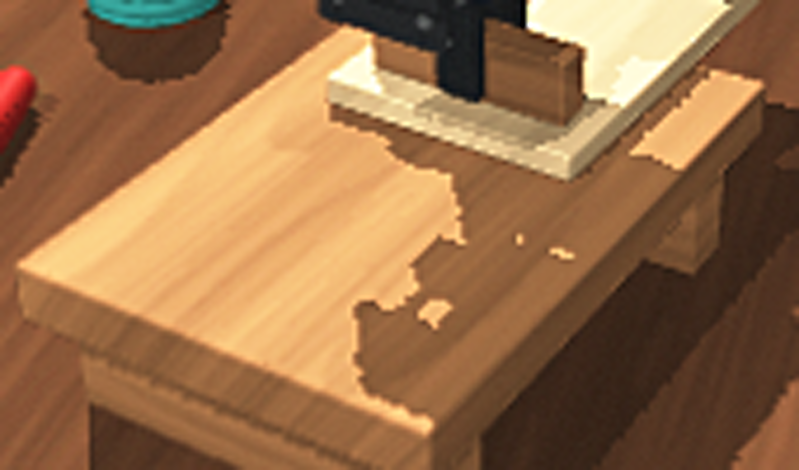

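```bash
python3 - <<'E'
from rig import *
from h import *
np.set_printoptions(precision=4,suppress=True)
A,B=calibration("scene"),calibration("side")
z=lambda p,k,o:(np.array(p,float)+.5)/k-.5+np.array(o)
bl,r=fit([(B,[[-.16,-.11,.09],[-.16,.11,.09],[.16,-.11,.09]],z([[432,435],[18,268],[765,87]],4.7,[180,190])),
 (B,[[.16,.11,.09]],z([[315,180]],3.15789,[170,130])),
 (A,[[-.16,-.11,.09],[-.16,.11,.09],[.16,.11,.09]],z([[752,85],[770,352],[42,322]],6.4,[225,185]))],0,[.5,0,-1.84]);print(bl);print(r)
t,r=tri([(A,z([115,192],3.3333,[120,170])),(B,z([429,75],3.15789,[170,130]))],[.5,-.3,.1]);print("tip",t,r)
bp=lambda c,u,zz:least_squares(lambda p:(proj(c,[p[0],p[1],zz])-u).ravel(),[.5,-.3]).x
c1=bp(A,z([168,305],8,[140,180]),.105);c2=bp(A,z([262,112],8,[140,180]),.105)
c3=bp(B,z([655,297],8,[280,130]),.105)
tipA=bp(A,z([122,377],8,[140,180]),.101)
print("corners scene",c1,c2,np.hypot(*(c1-c2)),"side -y corner",c3,"tip scene zoom",tipA)
s=state();p=s['ee_pos'];yaw=s['eef_rot'][2]-np.pi/2;bo=[*(p[:2]+.14*np.array([np.cos(yaw),np.sin(yaw)])),yaw]
m=body(bo,[[.17,.07,0],[.17,-.07,0],[.17,0,0]],0)[:,:2];print("model corners",m)
for by in(bl[2],-1.838):
    x=np.array([np.cos(by),np.sin(by)]);y=np.array([-x[1],x[0]]);b=bl[:2]
    f=lambda P:np.array([(P-b)@x,(P-b)@y])
    print("yaw",by,"tip",f(t[:2]),f(tipA),"end model",f(m[2]),"scene c1,c2,mid",f(c1),f(c2),f((c1+c2)/2),"side c3",f(c3),"rel",yaw-by)
E
```

```text
[ 0.5029  0.0539 -1.8338]
[[-0.031   0.4176]
 [-0.7278 -0.9722]
 [ 1.8276 -1.0095]
 [-2.3915 -1.5319]
 [ 0.448  -0.741 ]
 [ 0.4137 -0.9025]
 [-0.6108 -1.1531]]
tip [ 0.5141 -0.3366  0.1022] [ 0.1335  0.2175  0.1592 -0.2207]
corners scene [ 0.4716 -0.3184] [ 0.3427 -0.2809] 0.13428399301683341 side -y corner [ 0.3413 -0.2809] tip scene zoom [ 0.5087 -0.3353]
model corners [[ 0.4728 -0.3185]
 [ 0.3377 -0.2816]
 [ 0.4053 -0.3   ]]
yaw -1.8337525670207735 tip [0.3742 0.1123] [0.3743 0.1067] end model [ 0.3671 -0.0023] scene c1,c2,mid [0.3677 0.0666] [ 0.3649 -0.0677] [ 0.3663 -0.0005] side c3 [ 0.3653 -0.069 ] rel -0.004041661471754221
yaw -1.838 tip [0.3737 0.1139] [0.3739 0.1083] end model [ 0.3671 -0.0007] scene c1,c2,mid [0.3674 0.0681] [ 0.3652 -0.0661] [0.3663 0.001 ] side c3 [ 0.3656 -0.0675] rel 0.00020577150747236317
```

The scene and side measurements agree: about 7 mm is left, the board is square within 0.01 rad, and it's on the middle line. I'll make the last small push.

>>> {"api": "arm_command", "payload": {
  "targets": [
    [[0.015,-0.0005,-0.002,0,0],[0.015,-0.001,-0.0035,0,0],[0.015,-0.0014,-0.005,0,0],[0.015,-0.0017,-0.006,0,0],[0.015,-0.0018,-0.007,0,0],[0.015,-0.0018,-0.007,0,0],[0.015,-0.0018,-0.007,0,0],[0.015,-0.0018,-0.007,0,0]]
  ]
}}

```text
time: 9.5
ee_pos: [0.4851, -0.0073, 0.1106]
eef_rot: [-3.138, -0.007, -0.267]
ft_force: [3.1, 11.0, 15.3]
opening: 0.245
```

```bash
python3 chk.py 8; python3 - <<'E'
import cv2
for n,(x0,y0,x1,y1) in {"scene":(135,180,235,250),"side":(280,130,380,205)}.items():
    cv2.imwrite(f"pics/{n}8z.png",cv2.resize(cv2.imread(f"pics/{n}8_raw.png")[y0:y1,x0:x1],None,fx=8,fy=8,interpolation=cv2.INTER_CUBIC))
E
```

```text
9.5 [ 0.48509919 -0.00725854  0.1105903 ] [-3.13762042 -0.00689115 -0.26712436] [ 3.12695765 11.02546112 15.31013024] [ 1.42840768 -0.17392764 -0.02196694] 0.021540598174445664
```

View pics/scene8z.png

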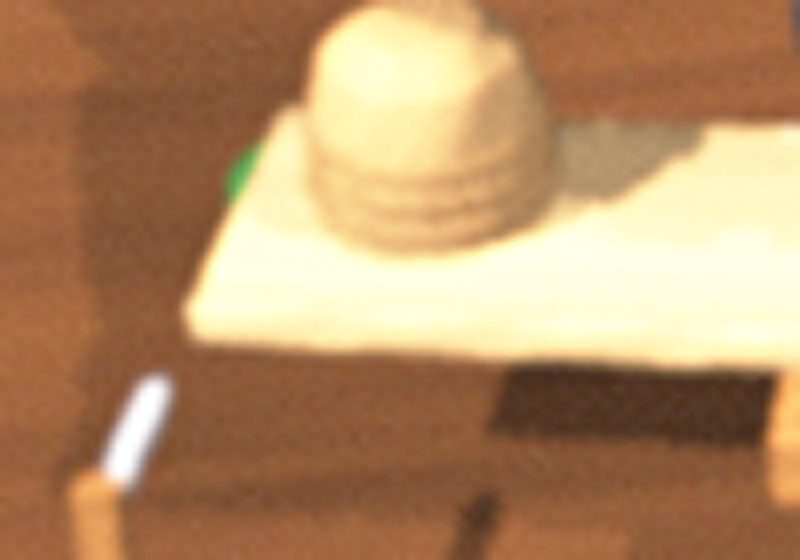

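View pics/side8z.png

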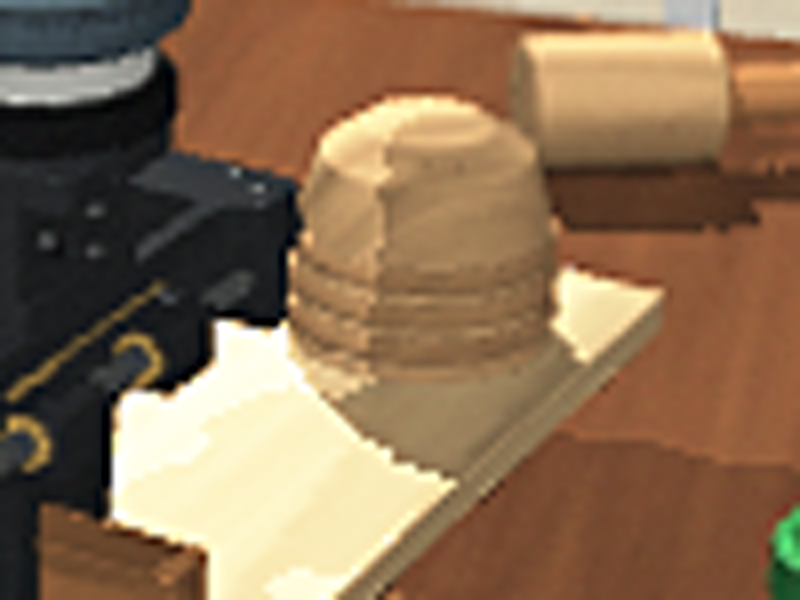

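View pics/scene8_raw.png

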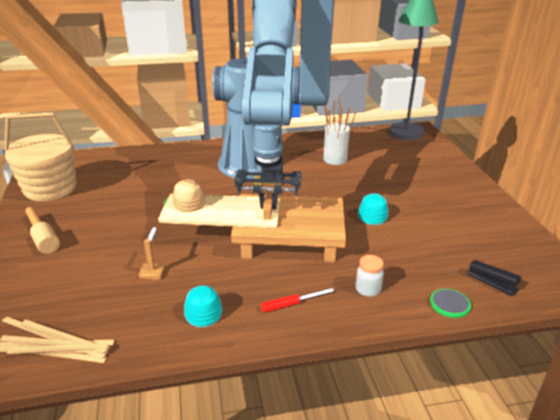

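```bash
python3 - <<'E'
from rig import *
from h import *
np.set_printoptions(precision=4,suppress=True)
A,B=calibration("scene"),calibration("side")
z=lambda p,k,o:(np.array(p,float)+.5)/k-.5+np.array(o)
bp=lambda c,u,zz:least_squares(lambda p:(proj(c,[p[0],p[1],zz])-u).ravel(),[.5,-.3]).x
o=[135,180]
c1=bp(A,z([187,303],8,o),.105);c2=bp(A,z([280,108],8,o),.105);c3=bp(B,z([663,290],8,[280,130]),.105)
tA=bp(A,z([160,377],8,o),.101);t=np.array([.5141,-.3366])
s=state();p=s['ee_pos'];yaw=s['eef_rot'][2]-np.pi/2;d=np.array([np.cos(yaw),np.sin(yaw)]);e=p[:2]+.31*d
by=-1.835;x=np.array([np.cos(by),np.sin(by)]);y=np.array([-x[1],x[0]]);b=np.array([.5029,.0539])
f=lambda P:np.array([(P-b)@x,(P-b)@y])
print("tip",f(t),f(tA),"end",f(e),"c",f(c1),f(c2),f((c1+c2)/2),"c3",f(c3),"rel",yaw-by, "c-yaw",np.arctan2(*(c1-c2)[::-1])-np.pi/2)
# mould foot front edges: scene foot bottom centre col
for c,n,oo in((A,"scene",None),(B,"side",None)):
    r=[q for q in silhouettes(n,"mould")];print(n,[(round(q['conf'],2),np.round(q['rect'],1)) for q in r])
seat=p[:2]+.24*d;print("seat",seat,"proj",proj(A,[*seat,.105]),proj(B,[*seat,.105]),"mould top if on seat",proj(A,[*seat,.182]),proj(B,[*seat,.182]))
print(state()['time'],state()['qd'],state()['ft_force'])
E
```

```text
tip [0.374  0.1128] [0.3749 0.1073] end [ 0.3737 -0.0021] c [0.3754 0.0663] [ 0.3741 -0.0695] [ 0.3747 -0.0016] c3 [ 0.3723 -0.0687] rel -0.0029243963256795347 c-yaw -1.8443218615544095
scene [(0.81, array([188.6, 197.1,  34.4,  32.3])), (0.76, array([372.2, 208.1,  31.2,  26.9])), (0.57, array([203.1, 306.6,  43.9,  41.5])), (0.49, array([220.4, 208.6, 119.5,  37.1]))]
side [(0.97, array([255.5, 349.9,  55.3,  62.4])), (0.93, array([333.2, 159.2,  33.5,  33.7])), (0.84, array([210.6, 179.1,  31.6,  32. ]))]
seat [ 0.4218 -0.2387] proj [[187.6214 205.7219]] [[330.0828 169.4028]] mould top if on seat [[185.2598 183.2966]] [[331.5649 143.0563]]
9.7 [-0.0004 -0.0006 -0.0006 -0.0002  0.0009  0.001 ] [ 3.287  10.7412 15.4211]
```

The end is level with the tip within about 2 mm in every estimate, and everything is still and pressed flat. I'm handing in.

```bash
python3 - <<'E'
from rig import *
print(hand_in());print(state()['time'],state()['ee_pos'],state()['ft_force'])
E
```

```text
the job is handed in; nothing more can be done
None
the job is handed in; nothing more can be done
```

I gripped the lap board by its cleat and slid it about 0.2 m out along the block until its outer end was level with the pointer tip. I then handed the job in at about 9.7 s, still gripping (50 N) and pressing down about 15 N. `hand_in()` gives no verdict, so these are my own last checks:

| Check | Last reading | Limit |
|---|---|---|
| Board end against pointer tip, along the block | within about 2 mm by every estimate (arm pose, scene corners, one side-view corner) | 8 mm |
| Board off square | about 0.003 rad from the arm pose, 0.01 rad from the scene picture | 0.09 rad |
| Off the block's middle line | about 2 mm | 50 mm |
| Clear of the pointer | about 40 mm sideways | not touching |
| Mould | upright, about 10 mm from its place by eye | 45 mm |

- **Board tilt:** I did not measure this directly. The tool leaned at most 0.008 rad, and the board outline matched the pictures with the board lying flat.
- **Block corners:** the fit disagreed with the side picture by up to about 2.4 pixels at the block's outer corners. I put that uncertainty at about 0.01 rad in the block's direction, or 1 to 2 mm at the tip.
- **Other things on the table:** the jar, screwdriver, tape and both turquoise domes looked unmoved in the last pictures.

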